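# Load a cutting die through the guarded slot of a die-cutting machine

## Task

Load the cutting die with the red grip into the blue die-cutting machine: dip its plain end through the slot in the top, under the guard, and lay it flat on the bed, grip end towards the slot. Then push it on along the bed until it has gone right through under the yellow sprung flap and the flap has snapped shut behind it, and finally swing the red-knobbed feed lever all the way over, away from the slot end. Leave the die with the black grip where it lies and do not knock over the glue bottle.

Things in the scene. Friction and masses are not known exactly. Their poses are not given: they have to be found in the camera images.
- die: cutting die to load: plywood board 130 (x) x 85 (y) x 10 mm lying flat, 0.14-0.28 kg, with an upright red grip block 22 (x) x 16 (y) mm on it, spanning z = 10 to 34 mm, centred at x = -17, y = 0. A flush steel outline marks the plain half at +x. Origin: centre of the underside; +x to the plain (leading) end, z up
- die_lead (a point): middle of the lower edge of the die's plain, leading end (65 mm from the die's origin along its +x)
- die_tail (a point): middle of the lower edge of the die's grip, trailing end (65 mm from the die's origin along its -x)
- other_die: another die, same board and grip sizes and axes, with a black grip and a round outline; not to be moved
- glue: white glue bottle with a red cap, 38 mm across, 115 mm tall, standing; origin at the centre of its underside
- press: blue die-cutting machine, fixed; place and yaw (+-0.25 rad) vary. Origin on the table under point bed; +x is the feed direction, away from the robot; z up. Near wall at x = -5 to 0 mm, side walls at y = +-60 to +-66, roller head 105 mm above the table at x = 235 to 287. A 6 mm shelf on its +y side carries the feed lever
- bed (a point): on the machine's flat bed, 8 mm above the table, at the near wall's inner face, midway across; axes of the press. In this frame (mm): slot in the top from x = 0 (near wall, top at z = 56) to x = 84 (guard edge), 120 wide in y, side wall tops z = 50. Chamber under the guard ends at x = 235
- guard_edge (a point): middle of the lower front edge of the clear rigid guard roof: x = 84, y = 0, z = 50 mm in the bed frame. The roof is 4 mm thick and runs from here to x = 235. The slot is shorter than the die, which enters only tilted (over 11 degrees; 25 to 35 is easy). Fingers can follow it in; open them less than 100 mm over their backs inside
- flap (a joint): yellow sprung flap 116 wide, 34 long, 2 mm thick, hinged along y just under the guard edge. 0 = shut, lower edge leaning 20 degrees to the near wall (at x = 72, z = 17 mm of bed frame); swings inwards only, to 1.9 rad; light spring (under 1 N). It clears the board, rides over the grip, and shuts once the die's tail edge is about level with the guard edge (x > 80)
- feed_lever (a joint): feed lever beside the slot, turning about the press's y axis; pivot at x = 50, y = 122, z = 20 mm of the bed frame, on a 70 x 50 x 25 mm grey block. 0 = leaning 0.5 rad to the press's -x; 1.0 = fully over, leaning 0.5 rad to +x. 10 mm rod with a 26 mm red ball; stays where left, about 1 N at the ball. Starts at 0 to 0.3
- feed_lever_tip (a point): centre of the lever's red ball, 80 mm from the pivot
Mind the look-alikes: they are no part of the job. What is shaped like the die but orange is not meant.

How it is judged:
By the outcome, as a careful person would: the job done as asked, in the order asked, and still so for the second after the job is handed in, with the robot touching nothing.
It also fails if it takes over 56 s, if anything falls off the work surface, if the arm or the gripper's body presses on something with over 40 N, if the wrist force passes 120 N, or if a joint passes its speed limit or range.

## Robot

A 6-joint arm with a two-finger parallel gripper is mounted at the origin on the work surface. World frame = base frame: x ahead of the robot, y to its left, z up, the work surface at z = 0. Lengths are in m, angles in degrees, forces in N, time in s.
With the tool pointing down it reaches from about 0.35 to 0.775 m from the base axis. Payload 7.3 kg.
Tool frame: the origin (TCP) lies at the very end of the fingers, on their centre line; the grasp point (between the pads) lies behind it (r.grip_point_offset is the z of the grasp point in the tool frame, in m); z points along the fingers, y is the line along which they close (so a half turn about z gives the same grasp; the last joint's range is limited). The gripper opens to 92 mm and grips with 3 to 60 N. Pads are 19 mm wide; open, the fingers measure 130 mm over their backs; the gripper's body (75 mm by 190 mm) begins 47 mm behind the grasp point.
Start: joints at [58.843, 19.595, 87.324, -0, 73.075, -8.365], TCP at [0.203, 0.484, 0.227] pointing down, gripper open.
Joint ranges: [-145.02, 145.02], [-44.19, 115.74], [2.07, 154.8], [-57.11, 237.11], [16.16, 152.29], [-177.93, 177.93]. Speed limits (degrees/s): [147.25, 147.25, 180, 180, 180, 180].

## Interface

Orientations are given as [roll, pitch, yaw] about the fixed x, y, z axes, in that order (R = Rz(yaw) Ry(pitch) Rx(roll)).
In Python, from station import r gives the robot as it stands. The module is installed in compiled form; this text tells all that it offers.
- The arm moves only by the tool play_rows, never from a script. Its argument "deltas" is text: rows parted by semicolons, each of 7 numbers parted by spaces: the finger opening in m, from 0 to 0.0918, then the shift along the world's x, y, z in m, then the turn, a rotation vector about the world's x, y, z in degrees. In form: gripper x y z rx ry rz; .... A call has 1 to 5 rows; each row shifts and turns the commanded pose from where the row before left it; what a row does not reach is not made up. A row lasts 1/8 s, in which the tool goes at most 62.5 mm and 10.7 degrees, less where a joint would pass 70% of its speed; a pose out of reach is approached as far as the arm can. A call is refused whole if a number of a shift passes 0.0625 or a number of a turn 10.7, either way. A call with a gripper value outside its range is refused whole. The fingers move at their own pace and stop on an object; the grip force is fixed at half the most. Time passes only in rows, so rows that do not move let the fingers close. It gives the time, the measured TCP pose, the force, the opening and the grip force at its end, in the units of the state.
- r.sense(): the state, without advancing time (a new reading comes with each control period).
- r.grab_frame(name): name is "side" or "top" or "wrist"; returns a dict with "img" (420x560x3 uint8, red, green, blue), "vertical_fov" (degrees; the focal length in pixels is half the picture's height over the tangent of half this angle, whatever the lens; pixels are square), "cx", "cy" (the principal point, pixels), "dist_coeffs" ([k1, k2, p1, p2, k3] as OpenCV has them; the pictures are not rectified), "world_to_cam" (4x4, takes a point from world to camera coordinates). Camera axes: x right, y up, looking along -z (the intrinsics and any distortion apply to the point x, -y, -z); pixel columns grow to the right and rows downward; lengths in m; the calibration is good to about 2 mm. A picture is of the moment at which its call begins. There is no depth.
- r.hand_in(): hands the job in; it is judged then, once.
Trained networks look in the newest picture that a camera, given by its name, has taken for a name from the list of things; names that differ only in an ending like _2 or _b are one class to them, and where a whole thing is asked for, a point or a joint stands for the part that bears it (a point fixed in the world has none). Each returns a list of dicts, best first, with "conf" (0 to 1); they miss things now and then, are a little off and sometimes report something else, mostly with a low value. They report only what shows in the picture. A call takes as long as a camera call. They do not tell look-alikes from the thing itself.
- r.spot_in(camera, query): "position" ([x, y, z] in m, in the coordinates of the camera as it stood for that picture, good to about 4 mm: the middle of the surface that is visible of it).
- r.place_of(camera, query): "position" ([x, y, z] in m, in the coordinates of the camera as it stood for that picture, good to about 4 mm: a listed point, or the origin of a listed thing).
The state is a dict: "t": time; "qpos": joint angles; "dq": joint speeds; "effort": joint torques, N m; "eef_pos": TCP position; "eef_rot": TCP orientation; "ft_force": force on the tool from outside, world axes, zero at the start; "wrist_torque": the same for the moment, N m; "gripper_width": finger opening in m; "finger_force": force on a finger pad.
Only numpy, scipy, OpenCV 4.12 (cv2) and the standard library are available. Lean on these libraries where they do the work, as an engineer would, in place of code of your own. Each camera call takes 0.05 s, during which the arm holds its last target. There are 200 camera calls.

## Working session

There is one attempt and no reset: what is moved stays moved. The work goes in short steps, Python scripts to look and compute and a tool call to move; the robot and the scene stay as the last step left them, time stands still between calls to the robot, and variables do not carry over. Pictures are saved under pics/ and viewed, at most 11 in all, crops included, and the job is handed in when it is done.

Besides the shell and the picture viewer there is one more tool, called after "Request:" as a command line: name --argument value ..., lists and objects as JSON in quotes. play_rows: Moves the arm, as the interface text tells. Its arguments: {"type":"object","properties":{"deltas":{"type":"string"}},"required":["deltas"]}

```bash
mkdir -p pics; cat > h.py <<'E'
import numpy as np, cv2
from station import r
from scipy.spatial.transform import Rotation as R
def w(f,p):
    M=np.linalg.inv(np.array(f["world_to_cam"])); return (M@np.r_[p,1])[:3]
def pix(f,P):
    c=np.array(f["world_to_cam"])@np.r_[P,1]; 
    fl=f["img"].shape[0]/2/np.tan(np.radians(f["vertical_fov"]/2))
    K=np.array([[fl,0,f["cx"]],[0,fl,f["cy"]],[0,0,1.]])
    return cv2.projectPoints(np.array([[c[0],-c[1],-c[2]]]),np.zeros(3),np.zeros(3),K,np.array(f["dist_coeffs"],float))[0].ravel()
def ray(f,u,v,z):
    fl=f["img"].shape[0]/2/np.tan(np.radians(f["vertical_fov"]/2))
    K=np.array([[fl,0,f["cx"]],[0,fl,f["cy"]],[0,0,1.]])
    q=cv2.undistortPoints(np.array([[[u,v]]],float),K,np.array(f["dist_coeffs"],float)).ravel()
    M=np.linalg.inv(np.array(f["world_to_cam"])); d=M[:3,:3]@[q[0],-q[1],-1]; o=M[:3,3]
    return o+d*(z-o[2])/d[2]
def save(f,n): cv2.imwrite("pics/"+n,f["img"][:,:,::-1])
E
python3 - <<'E'
from h import *
np.set_printoptions(precision=4,suppress=True)
print(r.grip_point_offset, r.sense())
ims=[]
for c in("top","side"):
    f=r.grab_frame(c); save(f,c+"0.png"); ims.append(f["img"])
    for q in("die","die_lead","die_tail","other_die","glue","press","bed","guard_edge","feed_lever_tip"):
        for d in r.place_of(c,q)[:3]:
            P=w(f,d["position"]); print(c,q,round(d["conf"],2),P,pix(f,P).round())
E
```

```text
-0.0188 {'t': 0.0, 'qpos': array([58.8422, 19.6364, 87.3776, -0.0012, 73.0751, -8.368 ]), 'dq': array([-0.0236, -0.0949,  0.0585, -0.0677,  0.0277,  0.0802]), 'effort': array([ -0.0013, -43.1239, -24.4217,   0.0717,   0.0559,  -0.0001]), 'eef_pos': array([0.2032, 0.4837, 0.226 ]), 'eef_rot': array([-179.9116,   -0.0119,  157.2105]), 'ft_force': array([-0.172 , -0.3359, -0.4579]), 'wrist_torque': array([-0.0567,  0.024 ,  0.0531]), 'finger_force': 0.0, 'gripper_width': 0.09153582609146974}
top die 0.81 [ 0.2889 -0.38   -0.0021] [388. 288.]
top die 0.76 [ 0.4928 -0.3488 -0.0008] [379. 219.]
top die 0.62 [ 0.4844  0.1181 -0.0023] [221. 218.]
top die_lead 0.95 [ 0.5535 -0.3628  0.0037] [384. 199.]
top die_lead 0.82 [ 0.761  -0.0838  0.0019] [292. 127.]
top die_lead 0.79 [ 0.2239 -0.3622  0.0002] [382. 311.]
top die_tail 0.69 [ 0.3502 -0.3943  0.002 ] [394. 268.]
top die_tail 0.62 [0.5599 0.1072 0.0594] [223. 190.]
top die_tail 0.57 [ 0.4319 -0.3344 -0.0017] [374. 240.]
top other_die 0.62 [ 0.4945 -0.1381  0.0029] [308. 217.]
top glue 0.66 [ 0.6779 -0.2404 -0.0012] [344. 156.]
top press 0
[... 440 characters left out ...]
623 -0.0777 -0.0083] [375. 224.]
side die_lead 0.68 [ 0.5578 -0.3562 -0.0001] [376. 330.]
side die_tail 0.67 [ 0.6378 -0.1139  0.0014] [341. 245.]
side die_tail 0.65 [ 0.425  -0.3319 -0.0013] [311. 347.]
side die_tail 0.65 [ 0.3522 -0.3952 -0.0016] [294. 389.]
side other_die 0.92 [ 0.4921 -0.1364  0.0012] [290. 271.]
side glue 0.82 [ 0.6773 -0.2347 -0.0006] [387. 272.]
side press 0.85 [ 0.4801  0.1199 -0.005 ] [236. 212.]
side bed 0.73 [0.4757 0.124  0.0103] [233. 207.]
side bed 0.71 [ 0.6785 -0.2382 -0.0002] [388. 273.]
side guard_edge 0.98 [0.5584 0.1127 0.059 ] [265. 185.]
side guard_edge 0.41 [ 0.4256 -0.3331 -0.0023] [311. 348.]
side feed_lever_tip 0.7 [0.5211 0.2398 0.0996] [229. 151.]
```

View pics/top0.png

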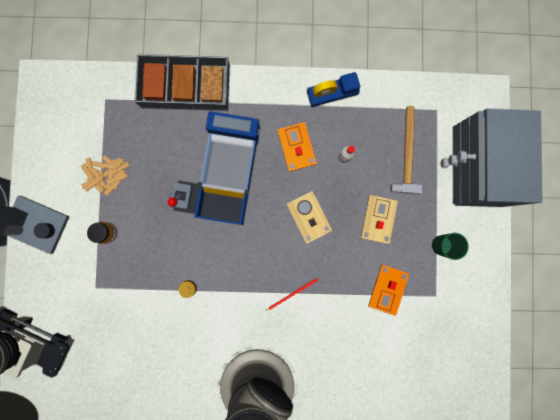

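View pics/side0.png

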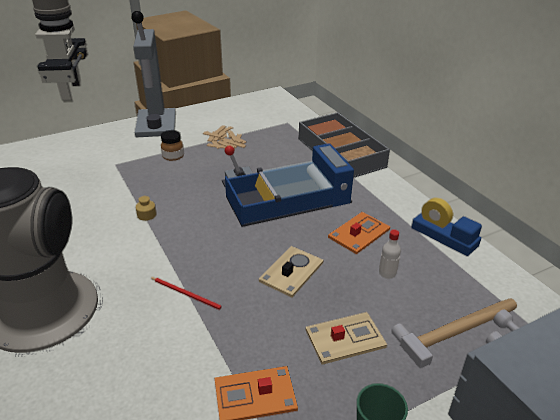

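The die candidates in the top picture:
- Orange board at (297,146): orange, so a look-alike.
- Orange board at (388,290): orange, so a look-alike.
- Plywood with black grip at (310,218): the other die, not to be moved.
- Plywood with red grip at (380,219), or (345,337) in the side view: this fits the description.

I'll confirm it in one enlarged crop.

```bash
python3 - <<'E'
import cv2
a=cv2.imread("pics/side0.png")[290:400,280:410]
cv2.imwrite("pics/crop1.png",cv2.resize(a,None,fx=5,fy=5,interpolation=cv2.INTER_CUBIC))
E
```

```text
(no output)
```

View pics/crop1.png

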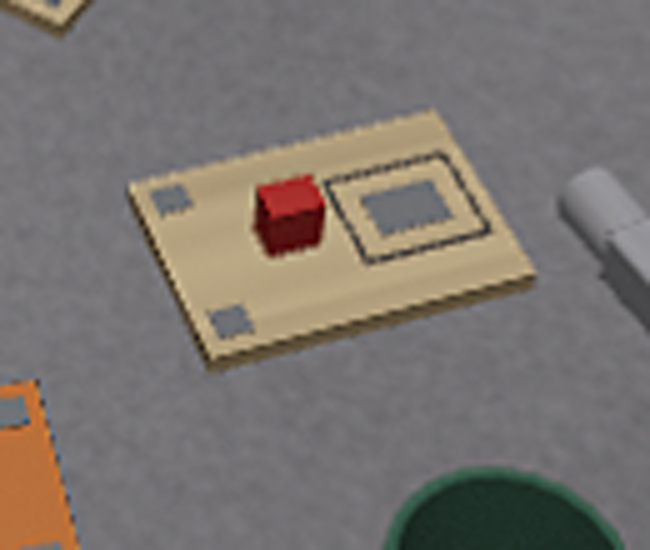

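Request:
play_rows --deltas "0.09 0.035 -0.048 0 0 0 0.7;0.09 0.035 -0.048 0 0 0 0.7;0.09 0.035 -0.048 0 0 0 0.7;0.09 0.035 -0.048 0 0 0 0.7;0.09 0.035 -0.048 0 0 0 0.7"

```text
t: 1.62
eef_pos: [0.3793, 0.2425, 0.227]
eef_rot: [180.0, 0.0, 160.7]
ft_force: [1.0, 0.2, 0.5]
gripper_width: 0.0896
finger_force: 0.0
```

Request:
play_rows --deltas "0.09 0.035 -0.048 0 0 0 0.7;0.09 0.035 -0.048 0 0 0 0.7;0.09 0.003 -0.055 0 0 0 0.7;0.09 0.003 -0.055 0 0 0 0.7;0.09 0.003 -0.055 0 0 0 0.7"

```text
t: 2.25
eef_pos: [0.4574, -0.0188, 0.2269]
eef_rot: [180.0, 0.0, 164.2]
ft_force: [1.0, 0.6, -0.3]
gripper_width: 0.0904
finger_force: 0.0
```

Request:
play_rows --deltas "0.09 0.003 -0.055 0 0 0 0.7;0.09 0.003 -0.055 0 0 0 0.7;0.09 0.003 -0.055 -0.02 0 0 0.7;0.09 0.003 -0.055 -0.02 0 0 0.7;0.09 0.003 -0.055 -0.02 0 0 0.7"

```text
t: 2.88
eef_pos: [0.4723, -0.2939, 0.1663]
eef_rot: [-180.0, 0.0, 167.7]
ft_force: [0.9, -0.4, 0.2]
gripper_width: 0.0897
finger_force: 0.0
```

The crop shows a plywood board with a red grip at (290,215) and the rectangular outline on the far half, so this is the right die. Next is a wrist camera measurement.

```bash
python3 - <<'E'
from h import *
np.set_printoptions(precision=4,suppress=True)
f=r.grab_frame("wrist"); save(f,"wr1.png")
for q in("die","die_lead","die_tail"):
    for d in r.place_of("wrist",q)[:3]:
        P=w(f,d["position"]); print(q,round(d["conf"],2),P,pix(f,P).round())
h=cv2.cvtColor(f["img"],cv2.COLOR_RGB2HSV)
m=(((h[...,0]<6)|(h[...,0]>173))&(h[...,1]>170)&(h[...,2]>60)).astype(np.uint8)
n,l,s,c=cv2.connectedComponentsWithStats(m)
for i in range(1,n):
    if s[i,4]>60: print("red",s[i],c[i],ray(f,*c[i],.03))
# board colour: plywood contour
m=((h[...,0]>12)&(h[...,0]<28)&(h[...,1]>50)&(h[...,1]<160)&(h[...,2]>120)).astype(np.uint8)
for k in cv2.findContours(cv2.morphologyEx(m,cv2.MORPH_CLOSE,np.ones((9,9))),0,2)[0]:
    if cv2.contourArea(k)>2000:
        b=cv2.boxPoints(cv2.minAreaRect(k)); print([ray(f,*p,.01)[:2] for p in b], b)
E
```

```text
die 0.73 [ 0.496  -0.3488 -0.001 ] [234. 229.]
die 0.58 [ 0.2875 -0.3785 -0.0008] [150.  29.]
die_lead 0.72 [ 0.5554 -0.3575 -0.0032] [240. 279.]
die_tail 0.97 [ 0.35   -0.3956 -0.0005] [152. 100.]
die_tail 0.65 [ 0.4286 -0.3358 -0.004 ] [231. 165.]
red [129  25  26  32 691] [140.9088  40.9363] [ 0.3064 -0.3796  0.03  ]
red [223 206  18  25 394] [231.6396 218.5508] [ 0.4763 -0.3422  0.03  ]
[array([ 0.4216, -0.3755]), array([ 0.4367, -0.2918]), array([ 0.5487, -0.3122]), array([ 0.5329, -0.4039])] [[188.6781 168.3082]
 [273.8945 165.1521]
 [277.8137 270.9698]
 [192.5973 274.126 ]]
[array([ 0.4541, -0.2094]), array([ 0.4171, -0.1325]), array([ 0.5291, -0.066 ]), array([ 0.5736, -0.1475])] [[358.6    164.8   ]
 [431.2401 110.32  ]
 [503.72   206.96  ]
 [431.08   261.44  ]]
```

View pics/wr1.png

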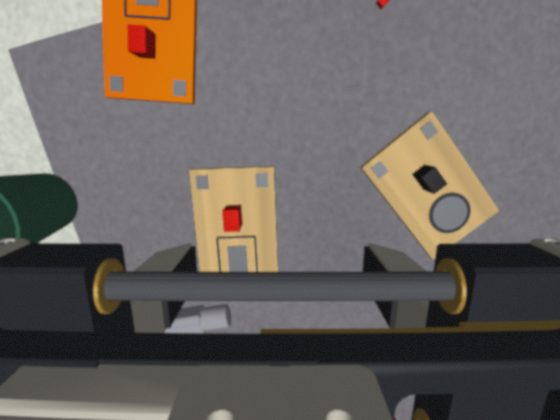

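The wrist view shows the target's grip at (232,218) and its tail edge along row ~167. That matches the earlier estimate, so I'll grasp it.

Request:
play_rows --deltas "0.09 0.004 -0.0488 -0.02 0 0 1.4;0.09 0 0 -0.055 0 0 0;0.09 0 0 -0.05 0 0 0;0.09 0 0 -0.0283 0 0 0;0.005 0 0 0 0 0 0"

```text
t: 3.7
eef_pos: [0.4765, -0.3391, 0.0128]
eef_rot: [179.9, -0.1, 169.2]
ft_force: [-0.1, -0.2, -0.2]
gripper_width: 0.0841
finger_force: 0.0
```

Request:
play_rows --deltas "0.005 0 0 0 0 0 0;0.005 0 0 0 0 0 0;0.005 0 0 0 0 0 0;0.005 0 0 0 0 0 0"

```text
t: 4.2
eef_pos: [0.4765, -0.3408, 0.0138]
eef_rot: [-180.0, 0.0, 169.1]
ft_force: [-0.3, -0.7, -0.2]
gripper_width: 0.0446
finger_force: 0.0
```

Request:
play_rows --deltas "0.005 0 0 0 0 0 0;0.005 0 0 0 0 0 0;0.005 0 0 0 0 0 0;0.005 0 0 0 0 0 0;0.005 0 0 0 0 0 0"

```text
t: 4.82
eef_pos: [0.4763, -0.3409, 0.0134]
eef_rot: [180.0, -0.0, 169.1]
ft_force: [-1.6, -0.8, -0.9]
gripper_width: 0.0159
finger_force: 30.0
```

Request:
play_rows --deltas "0.005 0 0 0.04 0 0 0;0.005 0 0 0.05 0 0 0;0.005 0 0.02 0.05 0 0 0;0.005 -0.002 0.055 0.02 0 0 0;0.005 -0.002 0.058 0.0 0 0 0"

```text
t: 5.45
eef_pos: [0.4729, -0.207, 0.1751]
eef_rot: [-180.0, 0.2, 169.0]
ft_force: [0.6, 0.1, -1.5]
gripper_width: 0.0156
finger_force: 30.0
```

```bash
python3 - <<'E'
from h import *
from scipy.optimize import minimize
np.set_printoptions(precision=4,suppress=True)
# fit press box edges: side walls' outer faces by blue mask silhouette (hull of model corners) in both start pictures
fs=[]
for c in("top","side"):
    f=dict(r.grab_frame(c)); f["img"]=cv2.imread(f"pics/{c}0.png")[:,:,::-1].copy()
    h=cv2.cvtColor(f["img"],cv2.COLOR_RGB2HSV)
    m=((h[...,0]>100)&(h[...,0]<125)&(h[...,1]>140)).astype(np.uint8)
    m=cv2.morphologyEx(m,cv2.MORPH_OPEN,np.ones((2,2)))
    n,l,s,cc=cv2.connectedComponentsWithStats(m)
    p0=pix(f,[.5,.12,.03]); ks=[i for i in range(1,n) if s[i,4]>40 and abs(cc[i]-p0).max()<110 and cc[i][0]<(285 if c=="top" else 380)]
    mm=np.isin(l,ks).astype(np.uint8); pts=np.argwhere(mm)[:,::-1]
    hull=cv2.convexHull(pts.astype(np.int32)); M=np.zeros(m.shape,np.uint8); cv2.fillConvexPoly(M,hull,1)
    print(c,[(s[i].tolist()) for i in ks]); fs.append((f,M))
C=[(x,y,z) for x,z0 in((-.005,.064),(.235,.058)) for y in(-.066,.066) for z in(0,z0)]+[(x,y,.105) for x in(.235,.287) for y in(-.066,.066)]+[(.287,y,0) for y in(-.066,.066)]
def hullm(f,p):
    c,s=np.cos(p[2]),np.sin(p[2])
    q=np.array([pix(f,[p[0]+c*x-s*y,p[1]+s*x+c*y,z]) for x,y,z in C])
    M=np.zeros((420,560),np.uint8); hu=cv2.convexHull((q*16).astype(np.int32)); cv2.fillConvexPoly(M,hu,1,shift=4); return M
def cost(p): return sum((hullm(f,p)!=M).sum() for f,M in fs)
best=min((minimize(cost,[.476,.121,a],method="Nelder-Mead",options=dict(initial_simplex=[[.476,.121,a],[.482,.121,a],[.476,.127,a],[.476,.121,a+.04]])) for a in(-.17,-.135,-.1)),key=lambda o:o.fun)
print(best.x,np.degrees(best.x[2]),best.fun,[int(M.sum()) for f,M in fs])
p=best.x
f=fs[0][0]; im=f["img"].copy(); c,s=np.cos(p[2]),np.sin(p[2])
big=cv2.resize(im[90:240,150:290],None,fx=4,fy=4)
for x,y,z in [(0,-.06,.064),(0,.06,.064),(.084,-.06,.058),(.084,.06,.058),(.235,.066,.105),(.287,-.066,.105),(.287,.066,.105)]:
    q=(pix(f,[p[0]+c*x-s*y,p[1]+s*x+c*y,z])-[150,90])*4; cv2.circle(big,(int(q[0]),int(q[1])),3,(255,255,0),-1)
f2=fs[1][0]; big2=cv2.resize(f2["img"][135:235,215:365],None,fx=4,fy=4)
for x,y,z in [(0,-.06,.064),(0,.06,.064),(.084,-.06,.058),(.084,.06,.058),(.235,.066,.105),(.287,-.066,.105),(-.005,-.066,0),(.287,-.066,0)]:
    q=(pix(f2,[p[0]+c*x-s*y,p[1]+s*x+c*y,z])-[215,135])*4; cv2.circle(big2,(int(q[0]),int(q[1])),3,(255,255,0),-1)
o=np.zeros((600,1160,3),np.uint8); o[:600,:560]=big; o[:400,560:]=big2
cv2.imwrite("pics/fit.png",cv2.resize(o[:,:,::-1],(800,414)))
E
```

```text
top [[207, 113, 53, 29, 614], [196, 188, 9, 31, 151], [235, 195, 13, 31, 108]]
side [[226, 145, 129, 81, 3317]]
[ 0.4774  0.1172 -0.1356] -7.772027094478238 456.0 [5517, 7060]
```

View pics/fit.png

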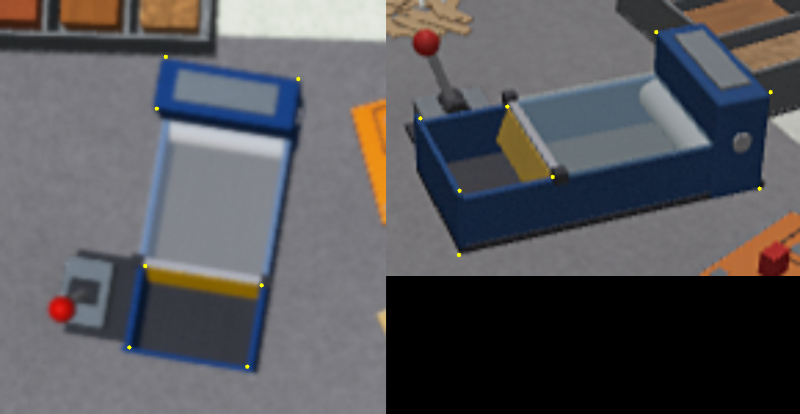

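The fit holds: press at (0.477, 0.118), yaw −7.8°, with the model dots on the wall corners. Next I carry the die over and tilt it 30°, plain end down.

Request:
play_rows --deltas "0.005 -0.003 0.054 0 0 0 3.2;0.005 -0.003 0.054 0 0.8 5.95 0;0.005 -0.003 0.054 0 0.8 5.95 0;0.005 -0.003 0.054 0 0.8 5.95 0;0.005 -0.004 0.054 0 0.8 5.95 0"

```text
t: 6.18
eef_pos: [0.4565, 0.0636, 0.1734]
eef_rot: [-180.0, -24.2, 172.3]
ft_force: [1.4, -0.6, -2.5]
gripper_width: 0.0158
finger_force: 30.0
```

Request:
play_rows --deltas "0.005 -0.004 0.054 0 0.8 5.95 0;0.005 0 0 0 0 0 0"

```text
t: 6.42
eef_pos: [0.4524, 0.1188, 0.1717]
eef_rot: [180.0, -30.2, 172.6]
ft_force: [-0.0, -0.6, -2.0]
gripper_width: 0.0159
finger_force: 30.0
```

```bash
python3 - <<'E'
from h import *
np.set_printoptions(precision=4,suppress=True)
s=r.sense(); print(s["eef_pos"],s["eef_rot"],s["qpos"],s["gripper_width"])
Rm=R.from_euler("xyz",s["eef_rot"],degrees=True).as_matrix(); print("tool x",Rm[:,0],"y",Rm[:,1],"z",Rm[:,2])
B=np.array([.477,.118,.008]);a=np.radians(-7.8);E=np.array([[np.cos(a),np.sin(a),0],[-np.sin(a),np.cos(a),0],[0,0,1]])
print("tcp bed",E@(s["eef_pos"]-B)*1000)
f=r.grab_frame("side"); save(f,"side2.png")
for q in("die_lead","die_tail","die"):
    for d in r.place_of("side",q)[:3]: 
        P=w(f,d["position"]); print(q,round(d["conf"],2),P,E@(P-B)*1000)
im=cv2.resize(f["img"][60:260,120:400],(800,571)); cv2.imwrite("pics/side2c.png",im[:,:,::-1])
E
```

```text
[0.4524 0.1188 0.1717] [179.9755 -30.1954 172.5723] [  2.0177  34.2498  79.3684   4.7869  96.2133 -81.298 ] 0.01592323443719621
tool x [-0.8571  0.1117  0.503 ] y [0.1295 0.9916 0.0004] z [-0.4987  0.0654 -0.8643]
tcp bed [-24.5049  -2.5608 163.7104]
die_lead 0.78 [0.5163 0.1144 0.117 ] [ 39.4703   1.7704 108.9589]
die_lead 0.78 [ 0.7657 -0.0757 -0.0076] [ 312.2845 -152.7201  -15.6423]
die_lead 0.71 [ 0.2289 -0.3555 -0.    ] [-181.4953 -502.7895   -8.0105]
die_tail 0.95 [ 0.6379 -0.1109 -0.0031] [ 190.4432 -204.9983  -11.1227]
die_tail 0.77 [0.4005 0.1255 0.183 ] [-76.8063  -2.9849 175.0472]
die_tail 0.61 [0.5614 0.1083 0.0573] [84.9427  1.8936 49.2639]
die 0.96 [ 0.286  -0.378  -0.0047] [-121.9599 -517.3381  -12.6562]
die 0.82 [0.4592 0.1203 0.1505] [-17.9824  -0.183  142.5321]
die 0.82 [ 0.7031 -0.0953 -0.002 ] [ 252.9966 -180.6273   -9.9692]
```

View pics/side2c.png

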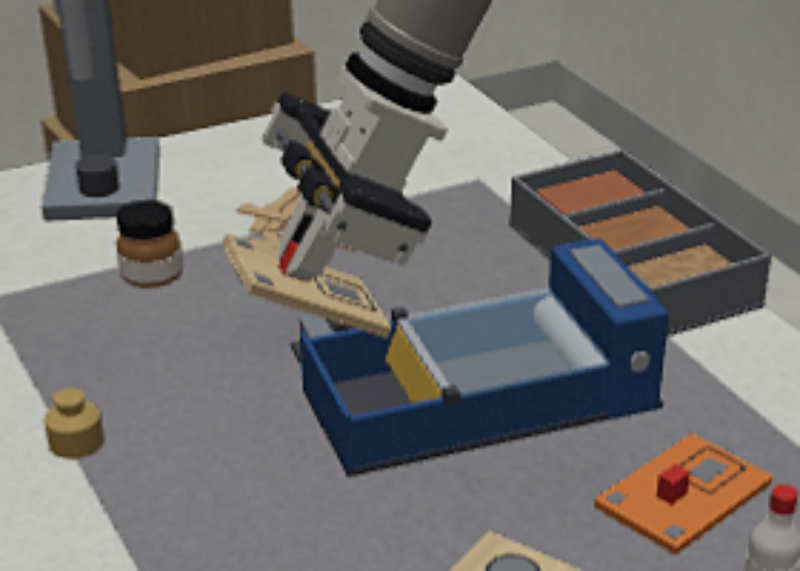

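The die is held straight. The lead is at bed x≈40, z≈109 and the slot is below it, so I'll insert.

Request:
play_rows --deltas "0.005 0 0 -0.03 0 0 0;0.005 0 0 -0.02 0 0 0;0.005 0.015 -0.002 -0.018 0 0 0;0.005 0.0148 -0.002 -0.018 0 0 0;0.005 0.0139 -0.0019 -0.006 0 0 0"

```text
t: 7.25
eef_pos: [0.496, 0.1087, 0.0811]
eef_rot: [-180.0, -30.1, 172.2]
ft_force: [-1.1, 0.4, -0.3]
gripper_width: 0.0159
finger_force: 30.0
```

Request:
play_rows --deltas "0.005 0.0139 -0.0019 -0.006 0 0 0;0.005 0.0139 -0.0019 -0.005 0 0 0;0.005 0.0139 -0.0019 -0.004 0 0 0;0.005 0 0 0 0 0 0"

```text
t: 7.75
eef_pos: [0.5383, 0.103, 0.0662]
eef_rot: [-180.0, -30.0, 172.2]
ft_force: [-0.9, -0.6, -3.2]
gripper_width: 0.0157
finger_force: 30.0
```

```bash
cat >> h.py <<'E'
B=np.array([.477,.118,.008]);a_=np.radians(-7.8);E=np.array([[np.cos(a_),np.sin(a_),0],[-np.sin(a_),np.cos(a_),0],[0,0,1]])
def st():
    s=r.sense(); print("bed tcp",(E@(s["eef_pos"]-B)*1000).round(1),s["eef_rot"].round(1),"F",s["ft_force"].round(1),"M",s["wrist_torque"].round(2),"g",round(s["gripper_width"],4),s["t"])
def net(c,*qs):
    f=r.grab_frame(c)
    for q in qs:
        for d in r.place_of(c,q)[:3]:
            P=E@(w(f,d["position"])-B)*1000
            if abs(P[1])<130 and -60<P[0]<300: print(c,q,round(d["conf"],2),P.round(1))
    return f
E
python3 - <<'E'
from h import *
st(); f=net("side","die_lead","die_tail"); 
im=cv2.resize(f["img"][60:260,120:400],(800,571)); cv2.imwrite("pics/side3c.png",im[:,:,::-1])
E
```

```text
bed tcp [62.7 -6.6 58.2] [-180.   -30.   172.2] F [-0.9 -0.6 -3.2] M [-0.13 -0.52  0.06] g 0.0157 7.75
side die_lead 0.76 [127.1  -5.2   2.4]
side die_tail 0.69 [  1.9   4.7 -12.4]
```

View pics/side3c.png

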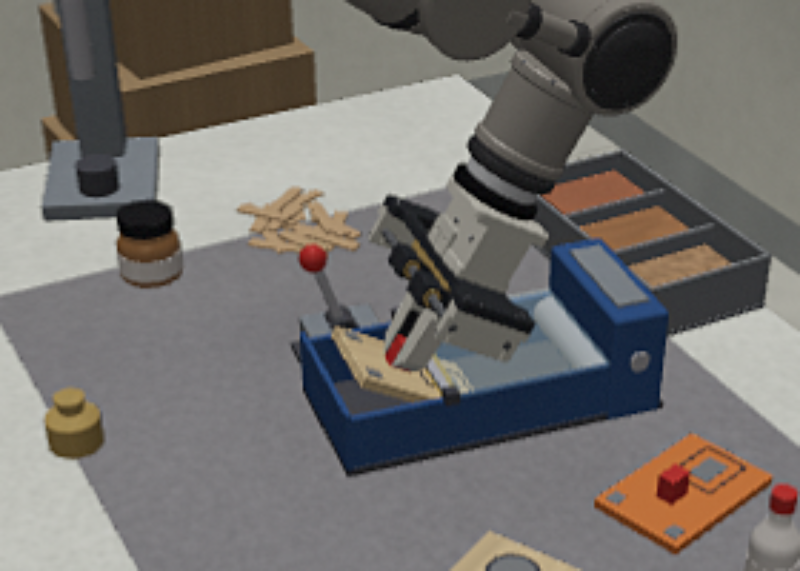

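The plain end is under the guard with the lead at (127, −5, 2). Next I lay it flat.

Request:
play_rows --deltas "0.005 -0.002 0.0008 -0.0065 -0.68 -4.95 0;0.005 -0.002 0.0008 -0.0065 -0.68 -4.95 0;0.005 -0.001 0.0006 -0.0075 -0.68 -4.95 0;0.005 -0.001 0.0005 -0.0075 -0.68 -4.95 0;0.005 0 0 -0.0078 -0.68 -4.95 0"

```text
t: 8.52
eef_pos: [0.5309, 0.1074, 0.0312]
eef_rot: [-179.9, -4.9, 172.3]
ft_force: [-0.5, -0.6, -2.7]
gripper_width: 0.0159
finger_force: 30.0
```

Request:
play_rows --deltas "0.005 0 0 -0.0075 -0.68 -5.1 0;0.005 0 0 0 0 0 0"

```text
t: 8.78
eef_pos: [0.5297, 0.1076, 0.0236]
eef_rot: [-179.9, -0.0, 172.3]
ft_force: [0.6, -0.4, -2.2]
gripper_width: 0.0159
finger_force: 30.0
```

```bash
python3 - <<'E'
from h import *
st()
E
```

```text
bed tcp [53.6 -3.2 15.6] [-179.9   -0.   172.3] F [ 0.6 -0.4 -2.2] M [-0.    0.03 -0.  ] g 0.0159 8.775
```

Request:
play_rows --deltas "0.005 0.005 -0.0007 0 0 0 0;0.005 0.005 -0.0007 0 0 0 0;0.005 0 0 -0.002 0 0 0;0.045 0 0 0 0 0 0;0.045 0 0 0 0 0 0"

```text
t: 9.4
eef_pos: [0.5419, 0.1059, 0.0211]
eef_rot: [-179.9, 0.1, 172.3]
ft_force: [-0.2, -1.1, -0.3]
gripper_width: 0.0316
finger_force: 0.0
```

Request:
play_rows --deltas "0.045 0 0 0 0 0 0;0.045 0 0 0.035 0 0 0;0 0 0 0 0 0 0;0 -0.024 0.0033 0 0 0 0;0 0 0 0 0 0 0"

```text
t: 10.02
eef_pos: [0.516, 0.1094, 0.0555]
eef_rot: [-179.9, -0.0, 172.3]
ft_force: [-0.2, -0.9, 0.1]
gripper_width: 0.0199
finger_force: 0.0
```

Request:
play_rows --deltas "0 0 0 0 0 0 0;0 0 0 0 0 0 0;0 0 0 0 0 0 0"

```text
t: 10.4
eef_pos: [0.5181, 0.1091, 0.056]
eef_rot: [-179.9, 0.1, 172.3]
ft_force: [0.9, -0.2, -0.9]
gripper_width: 0.0005
finger_force: 0.0
```

```bash
python3 - <<'E'
from h import *
st(); f=net("side","die_lead","die_tail","die"); g=net("top","die_lead","die_tail","die")
im=cv2.resize(f["img"][60:260,120:400],(800,571)); cv2.imwrite("pics/side4c.png",im[:,:,::-1])
E
```

```text
bed tcp [41.9 -3.2 48. ] [-1.799e+02  1.000e-01  1.723e+02] F [ 0.9 -0.2 -0.9] M [-0.01  0.07 -0.03] g 0.0005 10.4
side die_tail 0.82 [13.9 -2.9 -2.1]
side die 0.71 [82.  -3.8  0.1]
top die_lead 0.44 [85.7  1.  55.4]
```

View pics/side4c.png

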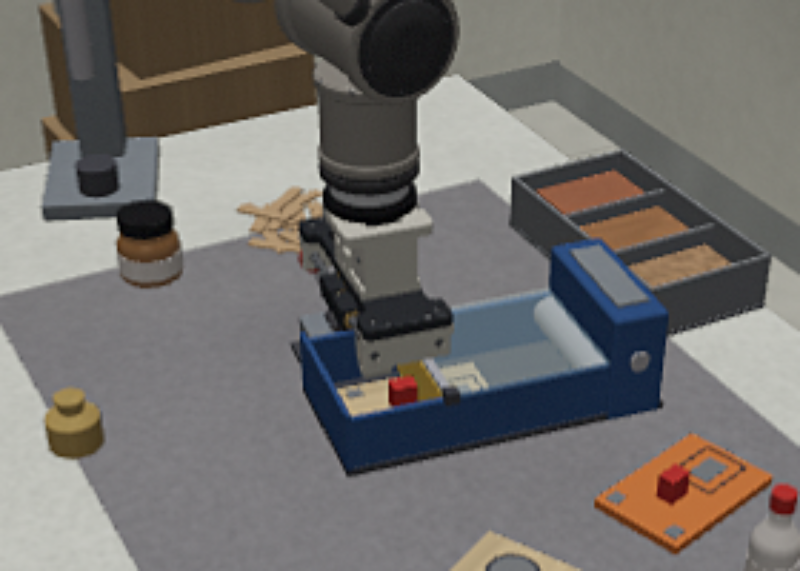

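The die lies flat with its tail at ~17 mm, and the grip stands in front of the shut flap. I'll push on the grip's rear face first.

Request:
play_rows --deltas "0 -0.006 0.0008 0 0 0 0;0 0 0 -0.02 0 0 0;0 0 0 -0.014 0 0 0;0 0.008 -0.0011 0 0 0 0;0 0.008 -0.0011 0 0 0 0"

```text
t: 11.42
eef_pos: [0.5282, 0.1078, 0.0223]
eef_rot: [-179.9, 0.1, 172.3]
ft_force: [-2.0, 0.5, -1.6]
gripper_width: 0.0007
finger_force: 1.1
```

Request:
play_rows --deltas "0 0.009 -0.0012 0 0 0 0;0 0.008 -0.0011 0 0 0 0;0 0 0 0 0 0 0"

```text
t: 11.8
eef_pos: [0.5458, 0.1054, 0.0224]
eef_rot: [-180.0, 0.2, 172.3]
ft_force: [-0.2, 0.9, -0.1]
gripper_width: 0.0007
finger_force: 0.2
```

```bash
python3 - <<'E'
from h import *
st(); f=net("side","die_lead","die_tail","die")
E
```

```text
bed tcp [69.8 -3.2 14.4] [-180.     0.2  172.3] F [-0.2  0.9 -0.1] M [ 0.01  0.1  -0.01] g 0.0007 11.8
```

Request:
play_rows --deltas "0 -0.023 0.0031 0.003 0 0 0;0 -0.0225 0.0031 0 0 0 0;0 0 0 0 0 0 0;0 0 0 -0.007 0 0 0;0 0 0 -0.0072 0 0 0"

```text
t: 12.62
eef_pos: [0.5003, 0.1116, 0.0105]
eef_rot: [-180.0, 0.2, 172.3]
ft_force: [-0.3, -0.2, -0.0]
gripper_width: 0.0004
finger_force: 0.0
```

```bash
python3 - <<'E'
from h import *
st(); f=net("side","die_lead","die_tail","die"); g=net("top","die_tail","die")
im=cv2.resize(f["img"][60:260,120:400],(800,571)); cv2.imwrite("pics/side5c.png",im[:,:,::-1])
E
```

```text
bed tcp [24.  -3.2  2.5] [-180.     0.2  172.3] F [-0.3 -0.2 -0. ] M [ 0.09  0.01 -0.02] g 0.0004 12.625
top die_tail 0.38 [42.3 -4.2  0.3]
top die 0.37 [106.1  -7.1  -0.6]
```

View pics/side5c.png

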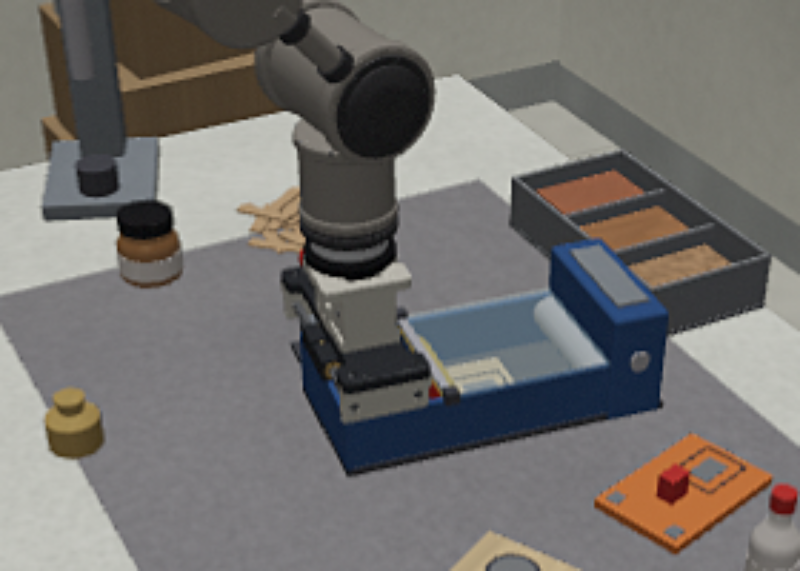

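Tail at ~42 mm, and the fingertips are on the bed behind it. Now the tail push.

Request:
play_rows --deltas "0 0.008 -0.0011 0 0 0 0;0 0.008 -0.0011 0 0 0 0;0 0.008 -0.0011 0 0 0 0;0 0.008 -0.0011 0 0 0 0;0 0.007 -0.001 0 0 0 0"

```text
t: 13.6
eef_pos: [0.5373, 0.1064, 0.0109]
eef_rot: [-179.9, -0.1, 172.3]
ft_force: [-6.3, 1.9, 5.6]
gripper_width: 0.0005
finger_force: 3.2
```

Request:
play_rows --deltas "0 0.003 -0.0004 0.0008 -0.8 -5.95 0;0 0.004 -0.0005 0.0008 -0.8 -5.95 0;0 0.005 -0.0007 0 0 0 0;0 0 0 0 0 0 0"

```text
t: 14.1
eef_pos: [0.5514, 0.1046, 0.0127]
eef_rot: [-180.0, 12.1, 172.3]
ft_force: [-1.5, 0.9, -0.6]
gripper_width: 0.0003
finger_force: 0.8
```

```bash
python3 - <<'E'
from h import *
st(); f=net("side","die_lead","die_tail","die"); g=net("top","die_lead","die_tail","die")
E
```

```text
bed tcp [75.5 -3.1  4.7] [-180.    12.1  172.3] F [-1.5  0.9 -0.6] M [0.14 0.43 0.05] g 0.0003 14.1
```

Request:
play_rows --deltas "0 0.003 -0.0004 -0.001 0 0 0;0 0.002 -0.0003 0 0 0 0;0 0 0 0 0 0 0"

```text
t: 14.88
eef_pos: [0.5553, 0.104, 0.0115]
eef_rot: [-180.0, 12.1, 172.3]
ft_force: [-1.8, 0.9, 1.7]
gripper_width: 0.0
finger_force: 1.0
```

Request:
play_rows --deltas "0 -0.012 0.0016 0.001 0 0 0;0 -0.018 0.0024 0 0.8 5.95 0;0 -0.01 0.0013 0.02 0.8 5.95 0;0 0 0 0.05 0 0 0;0 0 0 0.06 0 0 0"

```text
t: 15.5
eef_pos: [0.5144, 0.1092, 0.1431]
eef_rot: [-179.9, 0.0, 172.3]
ft_force: [0.8, -0.9, 0.0]
gripper_width: 0.0006
finger_force: 0.0
```

Request:
play_rows --deltas "0 -0.03 0 0.03 0 0 0;0 -0.03 0 0 0 0 0;0 0 0 0 0 0 0"

```text
t: 15.88
eef_pos: [0.4534, 0.1095, 0.1731]
eef_rot: [-179.9, 0.1, 172.3]
ft_force: [0.7, -0.1, -0.3]
gripper_width: 0.001
finger_force: 0.0
```

```bash
python3 - <<'E'
from h import *
st(); f=net("side","die_lead","die_tail","die","feed_lever_tip"); g=net("top","die_lead","die_tail","die","feed_lever_tip")
a=cv2.resize(f["img"][130:235,215:365],(800,560)); cv2.imwrite("pics/side6c.png",a[:,:,::-1])
E
```

```text
bed tcp [-22.2 -11.7 165.1] [-1.799e+02  1.000e-01  1.723e+02] F [ 0.7 -0.1 -0.3] M [ 0.01  0.   -0.02] g 0.001 15.875
side die_tail 0.67 [ 30.2 124.4  91.7]
side feed_lever_tip 0.67 [ 28.4 124.   94.8]
top feed_lever_tip 0.49 [ 29.4 125.2  94.9]
```

View pics/side6c.png

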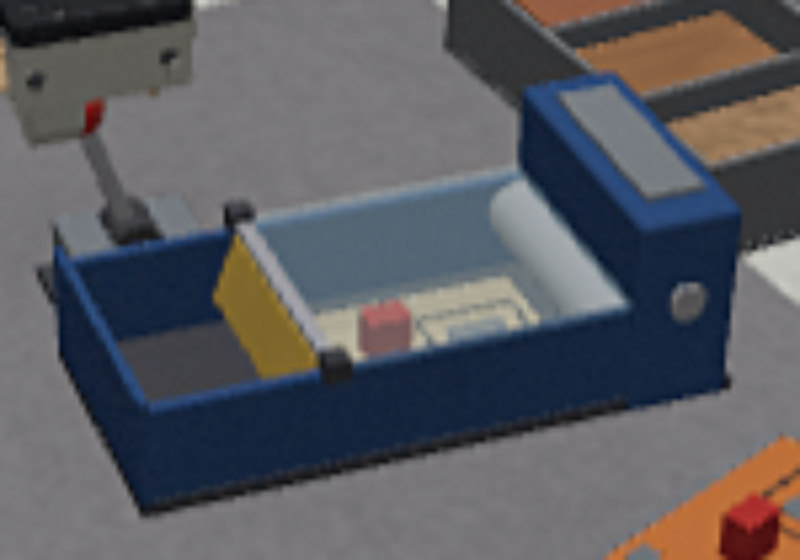

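The flap is shut behind the die, and the die is wholly under the guard with its grip visible at (385,328). Now the lever: its ball is at bed (29,124,95).

Request:
play_rows --deltas "0 0.0128 0.044 0 0 0 0;0 0.0128 0.044 0 0 0 0;0 0.0128 0.044 0 0 0 0;0 0 0 -0.04 0 0 0;0 0 0 -0.045 0 0 0"

```text
t: 17.0
eef_pos: [0.4943, 0.2422, 0.0868]
eef_rot: [-180.0, 0.2, 172.4]
ft_force: [0.2, 0.1, 0.1]
gripper_width: 0.0005
finger_force: 0.0
```

Request:
play_rows --deltas "0 0.0109 -0.0015 0 0 0 0;0 0.0109 -0.0015 0 0 0 0;0 0.0109 -0.0015 0 0 0 0;0 0.0109 -0.0015 0 0 0 0;0 0.0109 -0.0015 0 0 0 0"

```text
t: 17.62
eef_pos: [0.5493, 0.2338, 0.0882]
eef_rot: [-180.0, 0.2, 172.3]
ft_force: [-0.6, 1.4, -1.5]
gripper_width: 0.0003
finger_force: 0.5
```

Request:
play_rows --deltas "0 0.0069 -0.001 0 0 0 0;0 0.003 -0.0004 0 0 0 0;0 0 0 0 0 0 0"

```text
t: 18.0
eef_pos: [0.5582, 0.2323, 0.0874]
eef_rot: [-179.9, 0.1, 172.3]
ft_force: [0.3, 0.8, -1.0]
gripper_width: 0.0005
finger_force: 0.0
```

```bash
python3 - <<'E'
from h import *
st(); f=net("side","feed_lever_tip"); g=net("top","feed_lever_tip")
E
```

```text
bed tcp [ 64.9 124.3  79.4] [-1.799e+02  1.000e-01  1.723e+02] F [ 0.3  0.8 -1. ] M [0.05 0.03 0.03] g 0.0005 18.0
side feed_lever_tip 0.63 [ 90.8 125.7  88.4]
```

Request:
play_rows --deltas "0 0.003 -0.0004 0 0 0 0;0 0 0 0 0 0 0"

```text
t: 18.45
eef_pos: [0.5597, 0.2322, 0.0874]
eef_rot: [-179.9, -0.1, 172.3]
ft_force: [-5.1, 0.9, 1.9]
gripper_width: 0.0002
finger_force: 2.6
```

Request:
play_rows --deltas "0 0.003 -0.0004 0 0 0 0;0 0 0 0 0 0 0"

```text
t: 18.7
eef_pos: [0.5602, 0.2322, 0.0873]
eef_rot: [-179.9, -0.4, 172.3]
ft_force: [-14.3, 2.9, 7.9]
gripper_width: 0.0002
finger_force: 6.9
```

The lever is against its stop at 14 N. I'll back off, rise clear and check.

Request:
play_rows --deltas "0 -0.015 0.002 0 0 0 0;0 -0.025 0.0034 0 0 0 0;0 -0.03 0 0.04 0 0 0;0 -0.03 0 0.05 0 0 0;0 -0.04 0 0.03 0 0 0"

```text
t: 19.32
eef_pos: [0.4244, 0.2373, 0.21]
eef_rot: [180.0, 0.3, 172.3]
ft_force: [0.1, -0.4, -0.6]
gripper_width: 0.0008
finger_force: 0.0
```

Request:
play_rows --deltas "0 0 0 0 0 0 0;0 0 0 0 0 0 0"

```text
t: 19.58
eef_pos: [0.4246, 0.237, 0.2074]
eef_rot: [-180.0, 0.2, 172.3]
ft_force: [-0.3, 0.3, -0.2]
gripper_width: 0.0004
finger_force: 0.0
```

```bash
python3 - <<'E'
from h import *
st(); f=net("side","feed_lever_tip"); g=net("top","feed_lever_tip")
a=cv2.resize(f["img"][60:300,120:440],(800,600)); cv2.imwrite("pics/side7c.png",a[:,:,::-1])
E
```

```text
bed tcp [-68.1 110.8 199.4] [-180.     0.2  172.3] F [-0.3  0.3 -0.2] M [ 0.05 -0.04 -0.04] g 0.0004 19.575
side feed_lever_tip 0.53 [ 92.  125.8  84.7]
top feed_lever_tip 0.62 [ 90.8 126.7  90.8]
```

View pics/side7c.png

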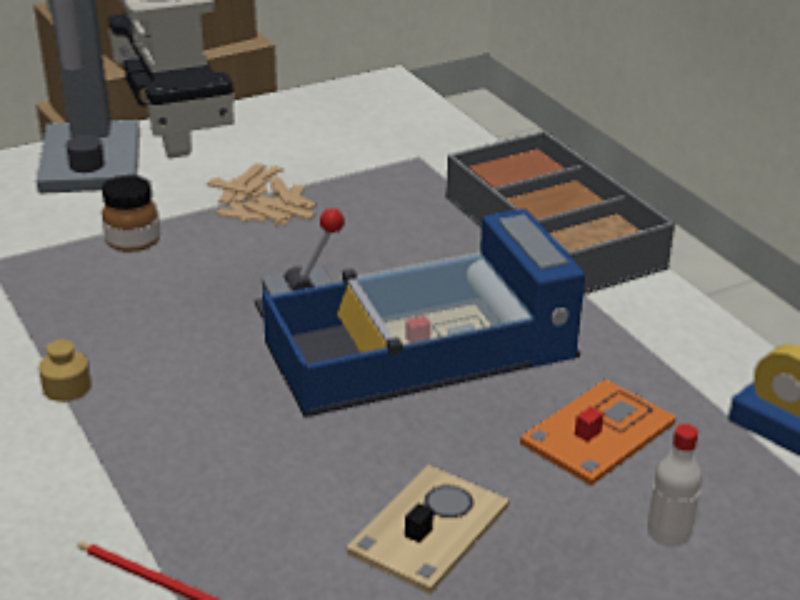

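The lever is fully over with its ball at (332,220). The flap is shut, the die is inside, the glue bottle is standing, and the other die is where it was.

```bash
python3 -c "
from station import r
print(r.hand_in())"
```

```text
the job is handed in; nothing more can be done
None
```

I handed in the job after about 20 s of the 56 s: the red-grip die is loaded flat under the guard, the flap is shut behind it and the feed lever is fully over; the black-grip die and the glue bottle were left alone.

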